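Release the latched tray of a tool case with its pin

TASK

The tray of the blue tool case is latched shut. Take the red-handled release pin from its wooden stand, push it straight down through the small hole in the brass plate on top of the case and press the hidden spring catch gently (the catch breaks above 20 N), keeping it pressed until the tray has slid all the way out by itself. Then put the pin back upright, fully home in its stand; do not touch the case or tray with the gripper, and leave the clay pot where it is.

Things in the scene. Friction and masses are not known exactly. Their poses are not given: they have to be found in the camera images.
- release_pin: Release pin, upright. Origin at the lower tip, z up along the pin to the handle. Steel rod 6 mm thick with a rounded tip from z = 0 to 60 mm, brass collar 18 mm across from 60 to 64 mm, red square handle 14 x 14 mm (sides along x and y) from 64 to 124 mm. 60 g. It starts in its stand, collar resting on the stand's top.
- pin_tip (a point): Lower tip of the release pin (its origin).
- pin_stand: Dark wooden block 70 (x) x 60 (y) x 66 mm high, fixed; origin at the centre of its underside. Vertical hole in the middle of the top, 10 mm wide, 62 mm deep, 2 mm chamfer. With the pin fully home its collar rests on the block and its tip is 6 mm above the table. It may be left or right of the case.
- tool_case: Blue case 200 (x) x 130 (y) x 75 mm high, fixed to the table; origin at the centre of its underside, front towards -x. A brass plate 40 x 40 mm lies flush in its top, over the rear half.
- access_hole (a point): Centre of the mouth of the access hole in the brass plate, at the case's top surface (75 mm high, 62 mm behind the case's centre, on its midline). The hole is vertical, 9 mm wide with a 2 mm chamfer at the mouth, through 8 mm of lid; open cavity below.
- catch_middle (a point): Fixed point 33 mm straight below the hole's mouth: middle of the range in which the hidden flat 18 x 18 mm pad of the catch may sit. Its height differs in every case: 23 to 43 mm below the top. Pad spring: 3 N to start, then 1 N per mm; after 5.5 mm (about 8.5 N) the tray is free, hard stop at 8 mm (11 N). Let go, it springs up and catches the tray again if only half out (28 mm).
- tray (a joint): How far the wooden tray in the case's front has slid out towards the case's -x side: 0 = latched shut, 0.060 m = all the way out. A damped spring drives it out in about 2 s once the catch is held down; it stays out.
- clay_pot: Small round terracotta-coloured pot, 68 mm across, 42 mm high, loose on the table beside the case; origin at the centre of its underside. A bystander.
There are look-alikes about, which are no part of the job. What is shaped like the pin_stand but green, purple or turquoise is not meant.

How it is judged (in metres and radians):
On the way, in this order (a step that is already met when the one before it is completed fails the run):
1. the pin's tip is inside the access hole, at least 15 mm below the case's top (z of pin_tip in the frame of access_hole below -0.015 m and horizontal distance between pin_tip and access_hole below 0.006 m), for 0.1 s.
2. the tray slides out at least 55 mm while the pin is still in the hole (all of step 1 and value of joint tray above 0.055 m), for 0.1 s.
At the end, for the whole second after the job is handed in: The tray is out by at least 55 mm of its 60 mm, and the pin stands at rest and upright (within 0.08 rad) in the hole of its stand, its tip within 6 mm of the hole's axis and no more than 3 mm above fully home (value of joint tray above 0.055 m and z of pin_tip in the frame of pin_stand below 0.009 m and horizontal distance between pin_tip and pin_stand below 0.006 m and angle between release_pin's own z axis and vertical below 0.08 rad and linear speed of release_pin below 0.02 m/s); the robot touches nothing.
It fails at once if the pin presses on the case, its catch or its tray with more than 20 N (contact force between release_pin and tool_case above 20 N).
It fails at once if the gripper or arm pushes or pulls on the case or tray (more than 2 N) (contact force between any of the fingers, the arm and tool_case above 2 N).
It fails at once if the clay pot is moved by more than 30 mm (distance of clay_pot from where it was at the start of the episode above 0.03 m).
It also fails if it takes over 64 s, if anything falls off the work surface, if the arm or the gripper's body presses on something with over 40 N, if the wrist force passes 120 N, or if a joint passes its speed limit or range.

ROBOT

A 6-joint arm with a two-finger parallel gripper is mounted at the origin on a cart in front of the work surface, level with it; the furniture and walls round the work are solid. World frame = base frame: x ahead of the robot, y to its left, z up, the work surface at z = 0. Lengths are in mm, angles in rad, forces in N, time in s.
With the tool pointing down it reaches from about 275 to 850 mm from the base axis. Payload 5.2 kg.
Tool frame: the origin (TCP) lies at the very end of the fingers, on their centre line; the grasp point (between the pads) lies 19 mm behind it; x points along the fingers, y is the direction in which the jaws open and shut, and the axes are right-handed (so a half turn about x gives the same grasp; the last joint's range is limited). The gripper opens to 85 mm and grips with 20 to 120 N. Pads are 22 mm wide; open, the fingers measure 114 mm over their backs; the gripper's body (76 mm by 85 mm) begins 54 mm behind the grasp point. The pads swing forward as they close: fully open they stand 13 mm farther back than shut.
Start: joints at [0.953, 0.259, 1.535, -0, 1.348, -0.203], TCP at [221.633, 503.372, 231.31] pointing down, gripper open.
Joint ranges: [-3.14, 3.14], [-0.91, 2.08], [0.19, 2.58], [-1.22, 4.36], [0.22, 2.71], [-3.12, 3.12]. Speed limits (rad/s): [2.57, 2.57, 3.14, 3.14, 3.14, 3.14].

INTERFACE

Orientations are given as a unit quaternion [x, y, z, w].
In Python, from bench import bot gives the robot as it stands. Calls block until the motion is done:
- bot.reach(position, orientation): joint-space move of the TCP to a pose.
- bot.line_to(position, max_speed=150, ori=None, guard=None): straight line of the TCP; ori=None keeps the orientation; max_speed is the mean speed in mm/s. With guard (N) it stops when the force on the tool has changed by that much, and returns True; else False.
- bot.move_j(angles): joint-space move.
- bot.move_gripper(opening, strength=None): opening from 0.0 (shut) to 1.0 (fully open); strength is the grip in N (None keeps the last); returns when the fingers have stopped.
- bot.dwell(seconds).
- bot.solve_ik(position, orientation): joint angles nearest the present ones, or None.
- bot.sense(): the state.
- bot.camera(name): name is "side" or "top"; returns a dict with "img" (420x560x3 uint8, blue, green, red), "z_map" (420x560 float32, mm along the optical axis (not along the pixel's ray), 0 where there is no reading), "fx", "fy", "cx", "cy" (pixels), "rvec" (rotation vector, rad) and "tvec" (3), from world to camera coordinates, as OpenCV has them. Camera axes: x right, y down, z forward; pixel columns grow to the right and rows downward; lengths in mm; the calibration is good to about 2 mm. A picture is of the moment at which its call begins.
A pose or a line that the arm cannot do raises bot.PlanningError and nothing moves.
- bot.close_job(): hands the job in, once; it reports no verdict.
Trained networks look in the newest picture that a camera, given by its name, has taken for a name from the list of things; names that differ only in an ending like _2 or _b are one class to them, and where a whole thing is asked for, a point or a joint stands for the part that bears it (a point fixed in the world has none). Each returns a list of dicts, best first, with "confidence" (0 to 1); they miss things now and then, are a little off and sometimes report something else, mostly with a low value. They report only what shows in the picture. A call takes as long as a camera call. They do not tell look-alikes from the thing itself.
- bot.recognise(camera, target): "centre" ([x, y, z] in mm, in the coordinates of the camera as it stood for that picture, good to about 4 mm: the middle of the surface that is visible of it).
- bot.trace(camera, target): "pixels" (420x560 bool, what is visible of it).
The state is a dict: "time_s": time; "q": joint angles; "joint_vel": joint speeds; "joint_efforts": joint torques, N m; "tcp_pos": TCP position; "tcp_rot": TCP orientation; "force": force on the tool from outside, world axes, zero at the start; "ft_torque": the same for the moment, N m; "opening": opening from 0.0 (shut) to 1.0 (fully open).
Only numpy, scipy, OpenCV 4.12 (cv2) and the standard library are available. Lean on these libraries where they do the work, as an engineer would, in place of code of your own. Each camera call takes 0.05 s, during which the arm holds its last target.

## Working session

There is one attempt and no reset: what is moved stays moved. The work goes in short steps, each a Python script; the robot and the scene stay as the last script left them, time stands still between calls to the robot, and variables do not carry over. Pictures are saved under pics/ and viewed, and the job is handed in when it is done.

```bash
ls; mkdir -p pics; python3 - <<'E'
from bench import bot
import cv2,pickle
for n in ("side","top"):
    c=bot.camera(n); cv2.imwrite(f"pics/{n}0.png",c["img"]); pickle.dump(c,open(f"{n}0.pkl","wb"))
    print(n,c["fx"],c["cx"],c["cy"],c["rvec"],c["tvec"])
    for t in ("release_pin","pin_stand","tool_case","clay_pot","tray","access_hole"):
        try: print(t,[(round(d["confidence"],2),[round(float(v)) for v in d["centre"]]) for d in bot.recognise(n,t)])
        except Exception as e: print(t,e)
s=bot.sense();print(s["time_s"],s["tcp_rot"],s["force"],s["opening"])
E
```

```text
pics
side 380.21367183731513 280.9242708163055 207.66733826075543 [ 2.18205204 -0.26690125  0.12546412] [-629.38940507   84.34128189 1227.46758099]
release_pin []
pin_stand [(0.98, [-25, 126, 1076]), (0.94, [132, -34, 1298]), (0.82, [-185, -94, 1368]), (0.81, [-162, 117, 1082]), (0.75, [-181, -169, 1524]), (0.74, [-22, 79, 1056]), (0.56, [-79, 275, 842])]
tool_case [(0.55, [-48, -12, 1220])]
clay_pot [(0.65, [-185, -175, 1522]), (0.19, [-23, 80, 1054])]
tray [(0.57, [-155, 0, 1221])]
access_hole [(0.76, [-50, -8, 1226])]
top 510.0287594601466 274.050171081155 209.10393913489034 [ 2.18930368 -2.13729118  0.14381061] [-145.37884276  590.57083363 1653.58005346]
release_pin []
pin_stand [(0.82, [96, 171, 1646]), (0.8, [-248, 98, 1648]), (0.75, [392, 167, 1651]), (0.61, [132, 39, 1664])]
tool_case [(0.71, [-97, 8, 1653])]
clay_pot [(0.69, [-416, 55, 1697])]
tray [(0.64, [-108, 106, 1647]), (0.54, [-418, 53, 1696]), (0.22, [-97, 12, 1647])]
access_hole [(0.85, [-94, 12, 1651])]
0.7 [ 0.14560811  0.69195588 -0.14559442  0.69195202] [ 0.29328343 -0.44911645  0.0481932 ] 0.9991029585415216
```

View pics/side0.png

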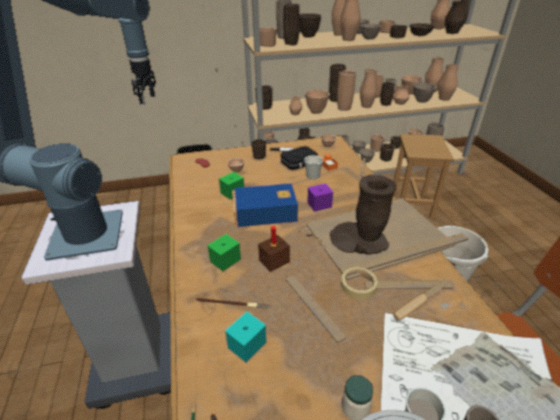

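View pics/top0.png

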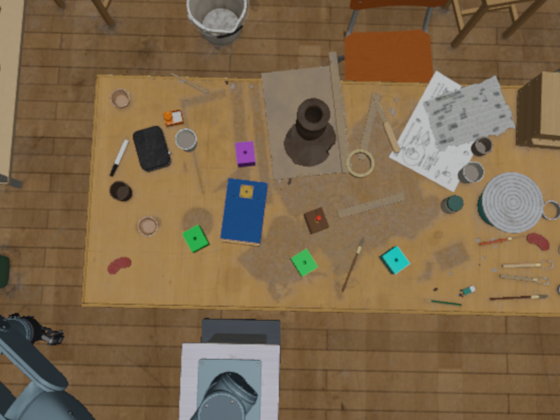

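The side view shows the brown stand with the red pin at about (273,250). The blue case is at (266,205) with its brass plate at (285,195). Look-alike blocks: green at (231,185) and (224,252), purple at (320,197), turquoise at (246,336). The top view shows the stand at (317,220), case at (245,212), plate at (247,191), and small pots at (148,226) and (120,99). I choose the brown stand with the red handle. Next I'll check it in a crop and measure.

```bash
cat > h.py <<'E'
import numpy as np,cv2,pickle
from scipy.spatial.transform import Rotation as R
def load(n): return pickle.load(open(n+".pkl","rb"))
def proj(c,P):
    K=np.array([[c["fx"],0,c["cx"]],[0,c["fy"],c["cy"]],[0,0,1.]])
    return cv2.projectPoints(np.array(P,float).reshape(-1,1,3),np.array(c["rvec"],float),np.array(c["tvec"],float),K,None)[0].reshape(-1,2)
def cloud(c):
    v,u=np.mgrid[:420,:560]; z=c["z_map"].astype(float)
    X=np.stack([(u-c["cx"])/c["fx"]*z,(v-c["cy"])/c["fy"]*z,z],-1)
    Rm=cv2.Rodrigues(np.array(c["rvec"],float))[0]
    W=(X-np.array(c["tvec"]).ravel())@Rm
    W[z==0]=np.nan; return W
def onplane(c,uv,zw):
    Rm=cv2.Rodrigues(np.array(c["rvec"],float))[0]; t=np.array(c["tvec"]).ravel()
    o=-Rm.T@t; uv=np.atleast_2d(uv).astype(float)
    d=np.c_[(uv[:,0]-c["cx"])/c["fx"],(uv[:,1]-c["cy"])/c["fy"],np.ones(len(uv))]@Rm
    return o+d*((zw-o[2])/d[:,2])[:,None]
E
python3 - <<'E'
from h import *
t=load("top0");s=load("side0")
Wt=cloud(t);Ws=cloud(s)
hsv=lambda c:cv2.cvtColor(c["img"],cv2.COLOR_BGR2HSV)
for n,c,W in(("top",t,Wt),("side",s,Ws)):
    H=hsv(c); 
    box=(slice(205,235),slice(300,332)) if n=="top" else (slice(222,275),slice(250,295))
    m=np.zeros((420,560),bool); m[box]=True
    red=m&((H[...,0]<8)|(H[...,0]>172))&(H[...,1]>180)&(H[...,2]>120)
    print(n,"red",red.sum(),np.argwhere(red).mean(0)[::-1],np.nanmedian(W[red],0),np.nanmax(W[red],0),np.nanmin(W[red],0))
    b=np.zeros_like(m); b[(slice(170,250),slice(215,275)) if n=="top" else (slice(175,230),slice(228,305))]=True
    blue=b&(H[...,0]>100)&(H[...,0]<130)&(H[...,1]>120)
    top=blue&(abs(W[...,2]-75)<8)
    print(" blue",blue.sum(),top.sum(),np.nanmedian(W[top],0),np.nanmedian(W[blue],0))
print("table z", [np.nanmedian(Wt[y-5:y+5,x-5:x+5,2]) for x,y in((280,270),(380,230),(110,290))], np.nanmedian(Ws[300:320,195:240,2]))
print("pots",[Wt[y,x] for x,y in((148,226),(120,99))])
for n,c,b in(("top",t,(150,130,340,270)),("side",s,(200,150,340,290))):
    x0,y0,x1,y1=b; cv2.imwrite(f"pics/{n}0c.png",cv2.resize(c["img"][y0:y1,x0:x1],None,fx=4,fy=4,interpolation=cv2.INTER_CUBIC))
E
```

```text
top red 21 [318.23809524 217.38095238] [ 560.35090474 -268.72991746  128.56794162] [ 574.99392659 -263.83485611  136.66091406] [ 551.80306987 -277.96728391   62.68418264]
 blue 2160 2067 [575.62164255 -32.17345163  74.51871741] [575.56075194 -31.15357135  74.47321539]
side red 64 [273.359375 234.265625] [ 559.49976092 -277.8820918   108.02404037] [ 564.83807806 -268.63305645  132.09913587] [ 553.06110335 -280.85639825   74.5601305 ]
 blue 2012 1167 [572.18156914 -49.83876485  74.88537798] [574.26105056 -89.45821961  72.98685138]
table z [np.float64(-0.39671924287651), np.float64(-0.6530065531428847), np.float64(-1.0638477757426728)] -0.06882261297887418
pots [array([529.943189  , 288.97933608,   8.79509355]), array([969.03702545, 410.82838479,   1.61112873])]
```

View pics/top0c.png

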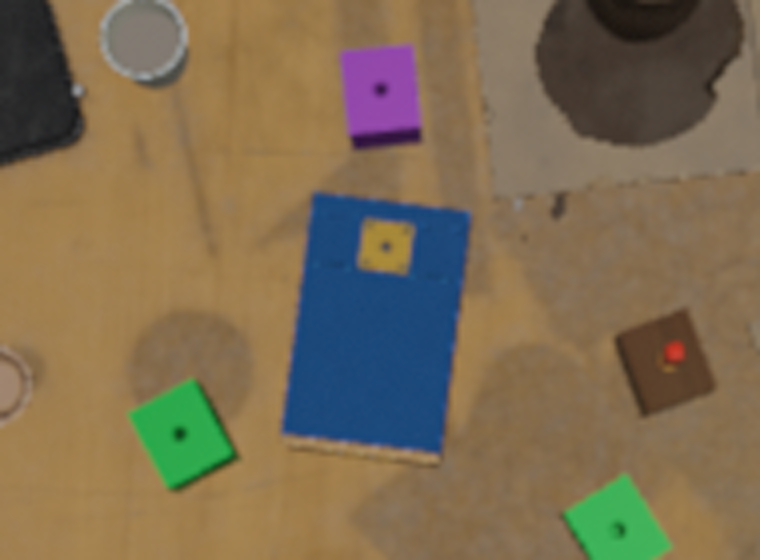

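View pics/side0c.png

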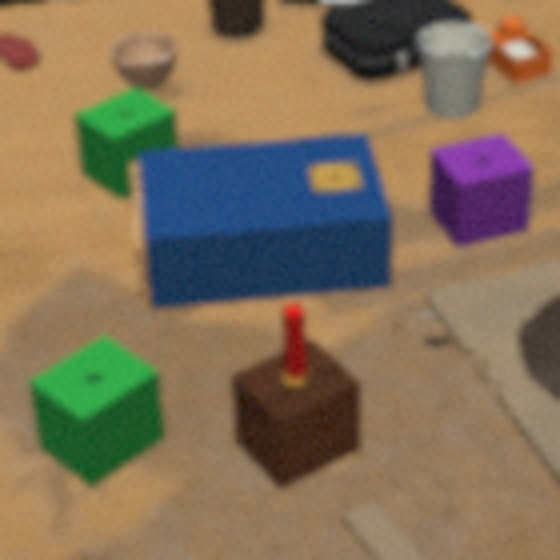

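The crops confirm the brown stand with the red handle near (670,355) and the blue case with the brass plate and hole at (386,246). The stand is rotated about 20–25° and the case slightly. Next I'll measure both accurately in both views.

```bash
cat > fit.py <<'E'
from h import *
from scipy.optimize import least_squares,minimize
def boxpts(x,y,a,d):
    P=np.array([[sx*d[0]/2,sy*d[1]/2,z] for z in(0,d[2]) for sx in(-1,1) for sy in(-1,1)])
    c,s=np.cos(a),np.sin(a); return P@np.array([[c,s,0],[-s,c,0],[0,0,1]])+[x,y,0]
def mask(c,kind,win,W):
    H=cv2.cvtColor(c["img"],cv2.COLOR_BGR2HSV); x0,y0,x1,y1=win
    w=np.zeros((420,560),bool); w[y0:y1,x0:x1]=True
    if kind=="case": m=w&(H[...,0]>100)&(H[...,0]<130)&(H[...,1]>110)
    else: m=w&(H[...,2]<100)
    m=cv2.morphologyEx(m.astype(np.uint8),cv2.MORPH_CLOSE,np.ones((3,3)))
    n,l,st,_=cv2.connectedComponentsWithStats(m); k=1+np.argmax(st[1:,4]); 
    m=(l==k).astype(np.uint8)
    cn,_=cv2.findContours(m,cv2.RETR_EXTERNAL,cv2.CHAIN_APPROX_NONE)
    cv2.drawContours(m,cn,-1,1,-1); return m
def sil(c,P,k=8):
    uv=proj(c,P); h=cv2.convexHull(((uv+0.5)*k-0.5).astype(np.float32)); im=np.zeros((420*k,560*k),np.uint8)
    return h
def fit(c,m,d,x0,crop,k=8):
    cx0,cy0,cx1,cy1=crop; ms=m[cy0:cy1,cx0:cx1].astype(float)
    def cost(p):
        uv=proj(c,boxpts(*p,d))-[cx0,cy0]; h=cv2.convexHull((((uv+.5)*k-.5)).astype(np.float32))
        im=np.zeros((ms.shape[0]*k,ms.shape[1]*k),np.uint8); cv2.fillConvexPoly(im,np.round(h*16).astype(np.int32),255,shift=4)
        a=cv2.resize(im,(ms.shape[1],ms.shape[0]),interpolation=cv2.INTER_AREA)/255.
        return ((a-ms)**2).sum()
    b=None
    for da in(-.15,0,.15):
        s0=np.array(x0)+[0,0,da]
        r=minimize(cost,s0,method="Nelder-Mead",options=dict(initial_simplex=[s0,s0+[6,0,0],s0+[0,6,0],s0+[0,0,.1]],xatol=.02,fatol=.01))
        if b is None or r.fun<b.fun:b=r
    return b
if __name__=="__main__":
    for n,cw,sw in(("top",(212,170,278,252),(298,202,336,240)),("side",(226,178,306,232),(252,228,296,275))):
        c=load(n+"0");
        m=mask(c,"case",cw,None); r=fit(c,m,(200,130,75),(575,-32,-.1),cw); x,y,a=r.x
        print(n,"case",r.x.round(2),"res",r.fun,m.sum(),"hole",(x+62*np.cos(a),y+62*np.sin(a)))
        m=mask(c,"stand",sw,None); r=fit(c,m,(70,60,66),(555,-272,.4),sw); print(n,"stand",r.x.round(3),r.fun,m.sum())
        r=fit(c,m,(70,60,66),(555,-272,.4-1.57),sw); print(n,"stand alt",r.x.round(3),r.fun,m.sum())
E
python3 fit.py
```

```text
top case [ 5.8636e+02 -3.2580e+01 -9.0000e-02] res 159.30608227604768 2360 hole (np.float64(648.1243633951816), np.float64(-37.93896331043678))
top stand [ 5.58615e+02 -2.68946e+02  3.82000e-01] 25.62689734717416 418
top stand alt [ 558.336 -266.899   -1.327] 90.50376009227222 418
side case [ 5.8507e+02 -2.4800e+01 -9.0000e-02] res 237.197416378316 2152 hole (np.float64(646.8275770943835), np.float64(-30.299123324032614))
side stand [ 5.60211e+02 -2.72380e+02  3.34000e-01] 106.78869665513264 759
side stand alt [ 559.959 -273.216   -1.096] 147.85485582468283 759
```

```bash
python3 - <<'E'
from h import *
for n,win in(("top",(236,182,258,202)),("side",(274,188,296,203))):
    c=load(n+"0"); x0,y0,x1,y1=win
    H=cv2.cvtColor(c["img"],cv2.COLOR_BGR2HSV)[y0:y1,x0:x1]
    m=(((H[...,0]>12)&(H[...,0]<32)&(H[...,2]>90))).astype(np.uint8)
    nl,l,st,_=cv2.connectedComponentsWithStats(m); m=(l==1+np.argmax(st[1:,4])).astype(np.uint8)
    cn,_=cv2.findContours(m,cv2.RETR_EXTERNAL,cv2.CHAIN_APPROX_NONE); f=np.zeros_like(m); cv2.drawContours(f,cn,-1,1,-1)
    v,u=np.nonzero(f); ctr=np.array([u.mean()+x0,v.mean()+y0])
    g=cv2.cvtColor(c["img"],cv2.COLOR_BGR2GRAY).astype(float)[y0:y1,x0:x1]
    er=cv2.erode(f,np.ones((5,5))); d=np.where(er>0,np.clip(np.median(g[er>0])-g-12,0,None),0)
    vv,uu=np.mgrid[:g.shape[0],:g.shape[1]]; hc=np.array([(uu*d).sum(),(vv*d).sum()])/d.sum()+[x0,y0]
    P=onplane(c,np.array([[a+x0,b+y0] for a,b in zip(u,v)]),75.)[:,:2].astype(np.float32)
    print(n,"plate",ctr,onplane(c,ctr,75).round(1),"hole",hc,onplane(c,hc,75).round(1),"rect",cv2.minAreaRect(P))
    x0,y0,x1,y1=(x0-10,y0-10,x1+10,y1+10)
    cv2.imwrite(f"pics/{n}_plate.png",cv2.resize(c["img"][y0:y1,x0:x1],None,fx=14,fy=14,interpolation=cv2.INTER_CUBIC))
    # green/purple blocks, handle
E
```

```text
top plate [246.03378378 191.09459459] [[645.9 -38.3  75. ]] hole [246.06514658 191.18241042] [[645.6 -38.5  75. ]] rect ((646.2724609375, -38.228736877441406), (39.477054595947266, 39.03495788574219), 1.4372739791870117)
side plate [283.26666667 193.86666667] [[646.2 -42.4  75. ]] hole [283. 194.] [[645.2 -43.   75. ]] rect ((646.726318359375, -43.164390563964844), (36.09223556518555, 37.015785217285156), 75.6081314086914)
```

View pics/top_plate.png

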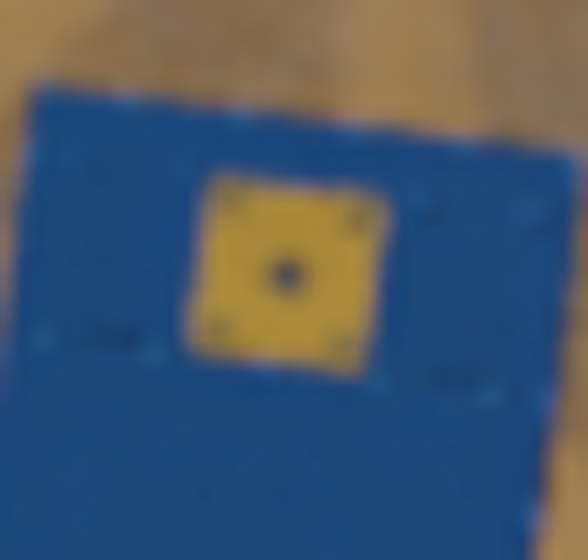

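```bash
cat >> h.py <<'E'
def ori(a):
    y=np.array([np.cos(a),np.sin(a),0]);x=np.array([0,0,-1.]);return R.from_matrix(np.c_[x,y,np.cross(x,y)]).as_quat()
def snap(bot,tag):
    o={}
    for n in("top","side"):
        c=bot.camera(n);pickle.dump(c,open(f"{n}{tag}.pkl","wb"));cv2.imwrite(f"pics/{n}{tag}.png",c["img"]);o[n]=c
    return o
def crop(c,P,name,r=40,k=7):
    u,v=np.round(proj(c,P)[0]).astype(int); y0=max(v-r,0);x0=max(u-r,0)
    cv2.imwrite(name,cv2.resize(c["img"][y0:v+r,x0:u+r],None,fx=k,fy=k,interpolation=cv2.INTER_CUBIC)); return x0,y0
E
python3 - <<'E'
from h import *
from bench import bot
W=cloud(load("top0"))
for zt in(90,130,180):
    m=(W[...,2]>zt)&(W[...,0]>350)&(W[...,0]<1000)&(abs(W[...,1])<500)
    print(zt,m.sum(),np.nanmin(W[m],0),np.nanmax(W[m],0)) if m.any() else None
for a in(.37+np.pi/2,.37-np.pi/2,.37):
  for p in((559.4,-270.7,200),(559.4,-270.7,92),(645.5,-40.5,200)):
    q=bot.solve_ik(list(p),list(ori(a))); print(round(a,2),p,None if q is None else np.round(q,2))
E
```

```text
90 1081 [ 551.09083236 -294.80228635   90.12122986] [ 920.73687231 -192.46256237  218.68101158]
130 892 [ 551.67525624 -294.80228635  130.23179383] [ 920.73687231 -192.46256237  218.68101158]
180 688 [ 818.29854792 -294.80228635  180.15174672] [ 920.73687231 -192.46256237  218.68101158]
1.94 (559.4, -270.7, 200) [-0.63  0.41  1.4  -0.    1.33 -2.57]
1.94 (559.4, -270.7, 92) [-0.63  0.5   1.53 -0.    1.11 -2.57]
1.94 (645.5, -40.5, 200) [-0.23  0.45  1.33 -0.    1.36 -2.18]
-1.2 (559.4, -270.7, 200) [-0.63  0.41  1.4  -0.    1.33  0.57]
-1.2 (559.4, -270.7, 92) [-0.63  0.5   1.53 -0.    1.11  0.57]
-1.2 (645.5, -40.5, 200) [-0.23  0.45  1.33 -0.    1.36  0.97]
0.37 (559.4, -270.7, 200) [-0.63  0.41  1.4  -0.    1.33 -1.  ]
0.37 (559.4, -270.7, 92) [-0.63  0.5   1.53 -0.    1.11 -1.  ]
0.37 (645.5, -40.5, 200) [-0.23  0.45  1.33 -0.    1.36 -0.6 ]
```

```bash
python3 - <<'E'
from h import *
from bench import bot
a=-1.2
bot.reach([559.4,-270.7,180],list(ori(a)))
o=snap(bot,"1"); s=bot.sense(); print(s["time_s"],s["tcp_pos"],s["force"])
ims=[]
for n in o:
    crop(o[n],[559.4,-270.7,130],f"pics/{n}1c.png",40,9)
cv2.imwrite("pics/1c.png",cv2.resize(np.hstack([cv2.resize(cv2.imread(f"pics/{n}1c.png"),(400,400)) for n in o]),(800,400)))
E
```

```text
3.7667 [ 559.76189622 -269.90078265  180.14719212] [-0.18194364 -0.25760483 -0.09521713]
```

View pics/1c.png

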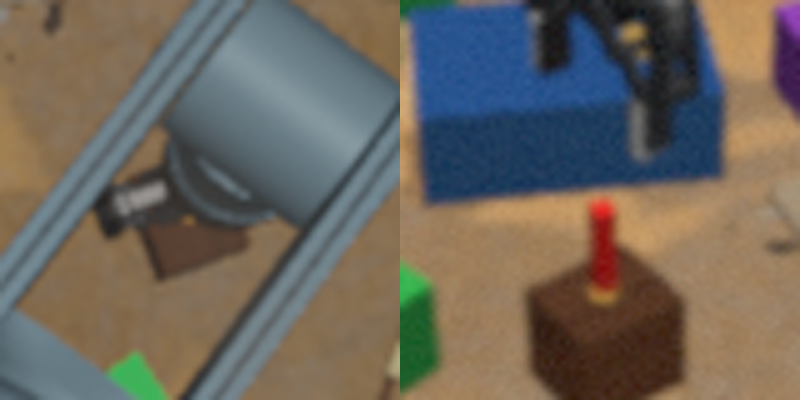

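The side view puts the finger midpoint (600,108 in the crop) in line with the handle (601,205), so I'll go down and grip.

```bash
python3 - <<'E'
from h import *
from bench import bot
def p(l):
    s=bot.sense();print(l,round(s["time_s"],2),np.round(s["tcp_pos"],1),np.round(s["force"],2),np.round(s["ft_torque"],2),round(s["opening"],3))
print(bot.line_to([559.4,-270.7,92],max_speed=80,guard=8)); p("down")
bot.move_gripper(0.0,strength=40); p("grip"); bot.dwell(.2); p("settle")
o=snap(bot,"2")
for n in o: crop(o[n],[559.4,-270.7,100],f"pics/{n}2c.png",40,9)
cv2.imwrite("pics/2c.png",np.hstack([cv2.resize(cv2.imread(f"pics/{n}2c.png"),(400,400)) for n in o]))
E
```

```text
False
down 5.02 [ 559.8 -271.    92.7] [-0.18  0.67  0.  ] [0.02 0.03 0.04] 0.993
grip 5.66 [ 559.4 -270.7   92.2] [-0.32  0.13  1.09] [-0.    0.07  0.  ] 0.177
settle 5.86 [ 559.5 -270.8   92.2] [0.07 0.02 2.22] [-0.01  0.12 -0.  ] 0.179
```

View pics/2c.png

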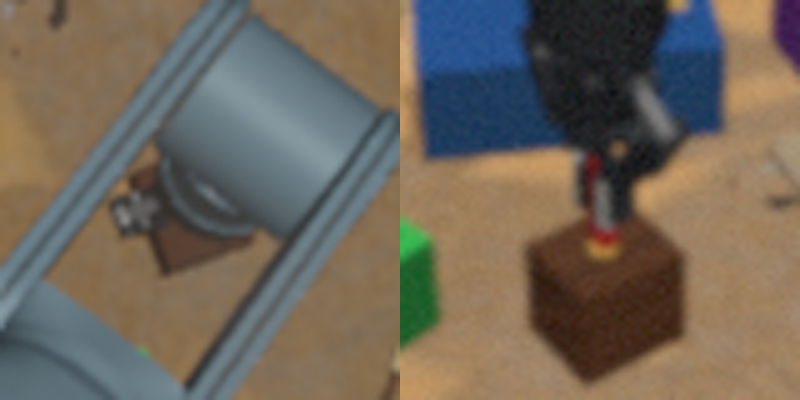

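The pin is gripped at opening 0.18 (about 15 mm) with almost no side force. I'll lift it and hover over the hole.

```bash
python3 - <<'E'
from h import *
from bench import bot
def p(l):
    s=bot.sense();print(l,round(s["time_s"],2),np.round(s["tcp_pos"],1),np.round(s["force"],2),np.round(s["ft_torque"],2),round(s["opening"],3))
bot.move_gripper(0.0,strength=70);p("grip70")
print(bot.line_to([559.4,-270.7,200],max_speed=80,guard=10)); p("up")
o=snap(bot,"3")
bot.line_to([645.5,-40.7,180],max_speed=120); bot.dwell(.2); p("over")
o4=snap(bot,"4")
for n in o: crop(o[n],[559.4,-270.7,130],f"pics/{n}3c.png",40,9)
for n in o: crop(o4[n],[645.5,-40.7,100],f"pics/{n}4c.png",30,9)
cv2.imwrite("pics/3c.png",np.hstack([cv2.resize(cv2.imread(f"pics/{n}c.png"),(400,400)) for n in ("side3","side4")]))
cv2.imwrite("pics/4c.png",np.hstack([cv2.resize(cv2.imread(f"pics/{n}c.png"),(400,400)) for n in ("top3","top4")]))
E
```

```text
grip70 6.17 [ 559.5 -270.8   92.3] [-0.28  0.26  4.6 ] [ 0.03  0.18 -0.03] 0.168
False
up 7.67 [ 559.1 -270.5  199.3] [ 0.39 -0.86 -1.1 ] [-0.02  0.01  0.03] 0.166
over 10.18 [645.5 -41.  180.1] [-0.55  0.05 -0.42] [-0.03 -0.04 -0.04] 0.167
```

View pics/3c.png

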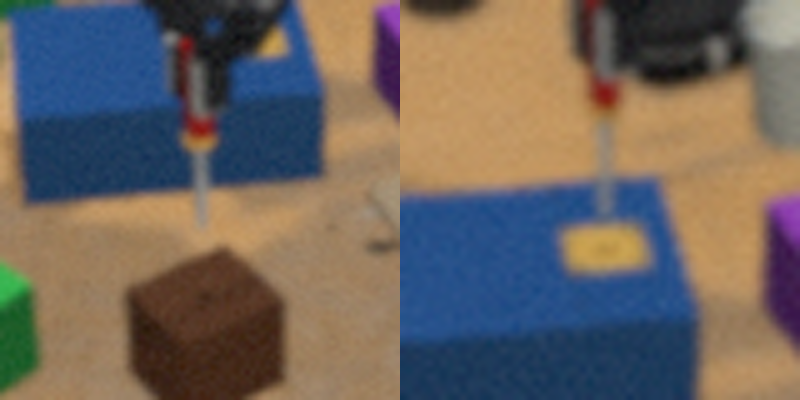

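View pics/4c.png

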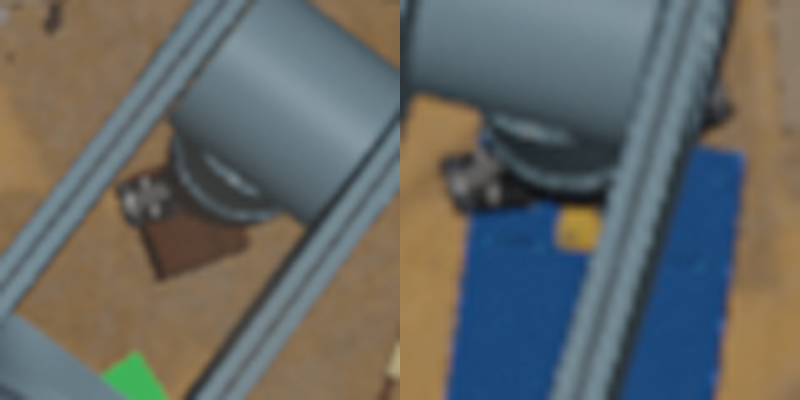

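The side view shows the pin hanging vertical, with its tip at about (605,213 in the crop) just above the hole at (605,248). The top view is covered by the arm. I'll check the alignment numerically in the side view.

```bash
python3 - <<'E'
from h import *
c=load("side4"); c0=load("side0")
P=np.array([645.5,-41,0.])
# side bias: camera sees hole at side (645.4,-42.7)@75
for z in(154,94,75): print(z,proj(c,P+[0,0,z]).round(2), proj(c,[645.4,-42.7,z]).round(2))
u0,v0=proj(c,P+[0,0,100])[0].round().astype(int)
k=8; im=c["img"][v0-14:v0+16,u0-14:u0+16]
cv2.imwrite("pics/5z.png",cv2.resize(im,None,fx=18,fy=18,interpolation=cv2.INTER_NEAREST)); print(u0-14,v0-14)
# rod subpixel columns: saturation dip
H=cv2.cvtColor(c["img"],cv2.COLOR_BGR2HSV).astype(float)[...,1]
for v in range(v0-12,v0+8):
    r=H[v,u0-8:u0+9]; b=np.median(r); w=np.clip(b-r-15,0,None); 
    print(v, (w*np.arange(u0-8,u0+9)).sum()/max(w.sum(),1e-6), w.sum())
E
```

```text
154 [[282.84 173.27]] [[282.93 173.54]]
94 [[282.93 188.9 ]] [[283.02 189.17]]
75 [[282.96 193.67]] [[283.05 193.95]]
269 173
175 283.14285714285717 14.0
176 283.1309523809524 84.0
177 283.12 100.0
178 283.1546391752577 97.0
179 283.35869565217394 92.0
180 283.2168674698795 83.0
181 283.30120481927713 83.0
182 283.50943396226415 53.0
183 285.7096774193548 31.0
184 283.0 5.0
185 283.0430107526882 186.0
186 284.0578034682081 346.0
187 283.697247706422 327.0
188 283.4566037735849 265.0
189 284.1747211895911 269.0
190 284.4225352112676 71.0
191 281.9470899470899 189.0
192 282.63604240282683 283.0
193 283.18531468531467 286.0
194 283.85714285714283 308.0
```

View pics/5z.png

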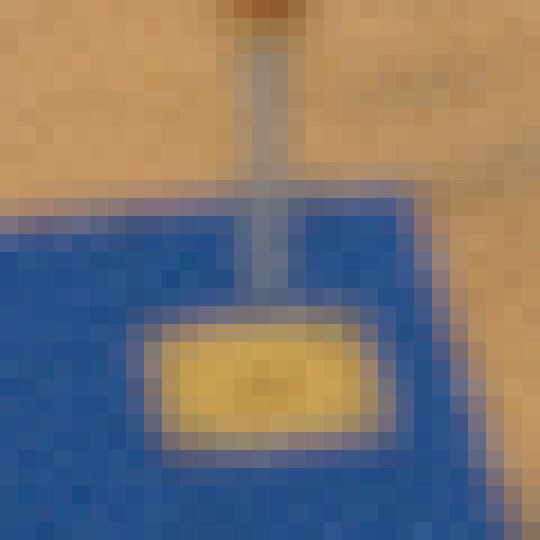

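The rod axis is at column 283.2 and the hole at about 283.1, which puts the offset under 1 mm, and the rows match the prediction too. I'll lower it slowly with a guard.

```bash
cat > st.py <<'E'
from h import *
from bench import bot
def p(l):
    s=bot.sense();print(l,round(s["time_s"],2),np.round(s["tcp_pos"],1),np.round(s["force"],2),np.round(s["ft_torque"],2),round(s["opening"],3));return s
E
python3 - <<'E'
from st import *
X,Y=645.3,-40.9
bot.line_to([X,Y,166],max_speed=40); bot.dwell(.15); p("pre")
print(bot.line_to([X,Y,148],max_speed=12,guard=3)); s=p("in")
if s["tcp_pos"][2]<150:
    print(bot.line_to([X,Y,115],max_speed=12,guard=2.2)); p("pad")
    bot.dwell(.15); p("pad+")
E
```

```text
pre 10.93 [645.5 -40.9 166.2] [-0.32 -0.3  -1.64] [-0.02 -0.03 -0.03] 0.169
False
in 12.57 [645.4 -40.9 148.1] [ 0.17  0.1  -0.76] [ 0.04 -0.01 -0.06] 0.17
True
pad 14.53 [645.4 -40.9 121.3] [-0.05  0.77  3.01] [-0.01 -0.06 -0.06] 0.165
pad+ 14.68 [645.3 -40.9 121.1] [-0.2  -0.01  4.13] [-0.06 -0.19 -0.  ] 0.168
```

Contact is with the tip about 40 mm below the top, which is within the pad's range. I'll press on in small steps.

```bash
python3 - <<'E'
from st import *
X,Y=645.3,-40.9; z=bot.sense()["tcp_pos"][2]
for i in range(9):
    z-=1.0 if i<4 else .5
    bot.line_to([X,Y,z],max_speed=8,guard=6); bot.dwell(.1)
    f=np.mean([bot.sense()["force"][2] for _ in range(1)]); s=p(i)
    if f>9.4: break
c=bot.camera("side");crop(c,[560,-45,50],"pics/6.png",45,9)
E
```

```text
0 15.03 [645.5 -41.  120.2] [0.24 0.54 5.23] [-0.04 -0.12 -0.  ] 0.174
1 15.41 [645.5 -40.9 119.2] [0.73 1.   4.34] [-0.02 -0.11 -0.01] 0.171
2 15.78 [645.6 -40.9 118.4] [ 0.11 -0.51  4.73] [-0.03 -0.1  -0.08] 0.171
3 16.16 [645.6 -41.  117.5] [0.54 0.4  5.76] [ 0.03 -0.06 -0.03] 0.167
4 16.51 [645.7 -40.9 117.2] [-0.06  0.2   7.12] [0.04 0.   0.01] 0.168
5 16.86 [645.7 -41.  116.8] [-0.64  0.6   7.  ] [ 0.02 -0.03  0.03] 0.17
6 17.21 [645.7 -41.  116.3] [-0.16  0.1   8.27] [ 0.01 -0.02 -0.04] 0.169
7 17.56 [645.7 -41.  115.6] [ 0.93 -0.66  6.  ] [-0.03 -0.08  0.05] 0.17
8 17.91 [645.8 -41.  115.3] [0.22 0.18 7.1 ] [-0.02 -0.07 -0.  ] 0.169
```

View pics/6.png

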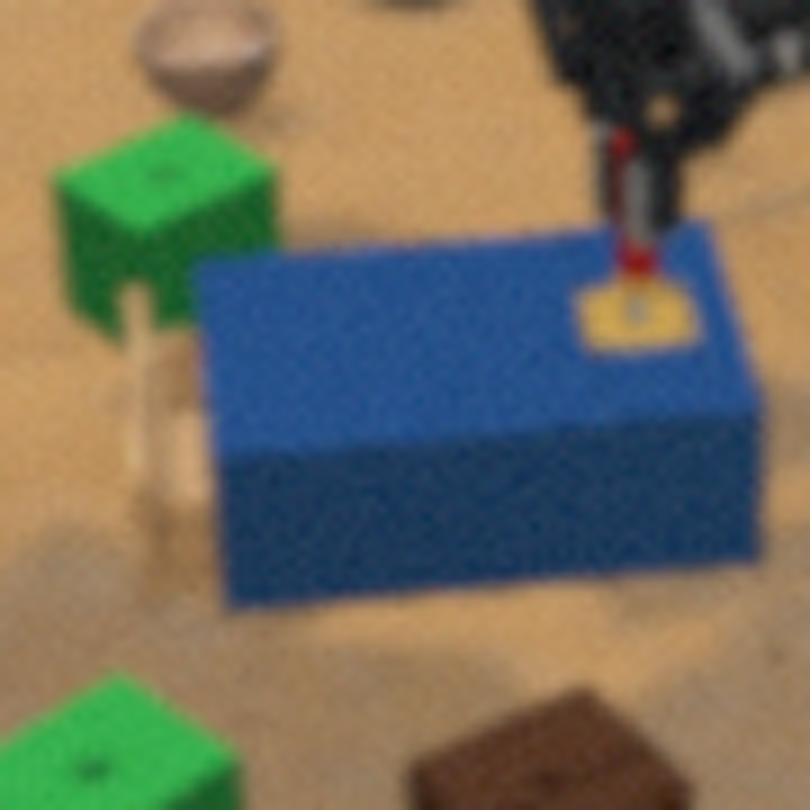

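The tray front (about 140,300 in the crop) is already sliding out. I'll press 0.5 mm deeper for margin and hold.

```bash
python3 - <<'E'
from st import *
bot.line_to([645.3,-40.9,114.7],max_speed=8,guard=5)
for i in range(3):
    bot.dwell(.9); p(i)
c=bot.camera("side");pickle.dump(c,open("side7.pkl","wb"));crop(c,[560,-45,50],"pics/7.png",45,9)
E
```

```text
0 19.11 [645.7 -41.  115.4] [0.26 0.03 6.84] [ 0.01 -0.04 -0.05] 0.168
1 20.01 [645.7 -41.  115.4] [0.44 0.03 7.71] [ 0.04 -0.05 -0.06] 0.169
2 20.91 [645.8 -41.  115.4] [ 0.47 -1.1   7.37] [-0.02 -0.05  0.01] 0.162
```

View pics/7.png

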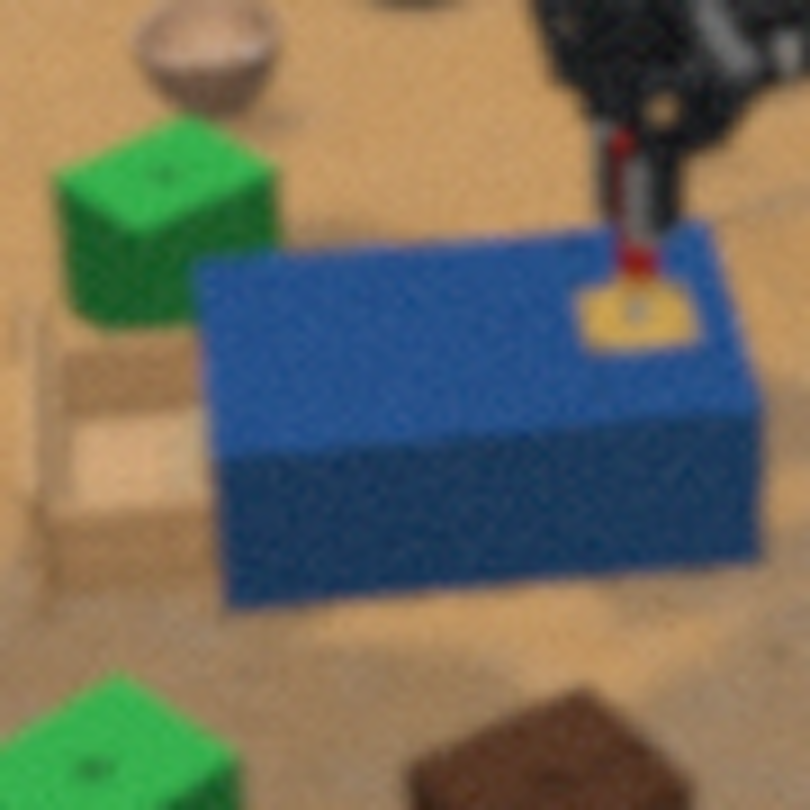

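```bash
python3 - <<'E'
from st import *
a=load("side7"); bot.dwell(1.5); b=bot.camera("side"); p("hold")
W=cloud(b); 
def edge(c,row):
    r=c["img"][row,170:300].astype(float); return r
u,v=proj(b,[420,-25,40])[0].astype(int)
d=np.abs(a["img"][v-20:v+20,u-25:u+25].astype(float)-b["img"][v-20:v+20,u-25:u+25]).mean(); d0=np.abs(a["img"][300:340,100:150].astype(float)-b["img"][300:340,100:150]).mean()
print("diff tray",d,"diff ref",d0)
pu=onplane(b,proj(b,[560,-45,50])[0].round()-45+np.array([[30/9,330/9],[200/9,270/9],[200/9-0.,450/9]]),75); print(pu.round(0))
E
```

```text
hold 22.51 [645.8 -41.  115.4] [-0.49  0.25  7.05] [ 0.01 -0.03  0.02] 0.166
diff tray 2.2928333333333333 diff ref 2.4465
[[428.   3.  75.]
 [495.  27.  75.]
 [478. -88.  75.]]
```

The tray has stopped fully out: its front edge is about 60 mm ahead of the case and nothing moves between frames. I'll withdraw straight up and carry the pin back over the stand.

```bash
python3 - <<'E'
from st import *
bot.line_to([645.5,-40.9,190],max_speed=60); p("up")
bot.line_to([559.4,-270.7,185],max_speed=120); bot.dwell(.2); p("over stand")
bot.line_to([559.4,-270.7,163],max_speed=40); bot.dwell(.15); p("pre")
c=bot.camera("side");pickle.dump(c,open("side8.pkl","wb"));x0,y0=crop(c,[559.4,-270.7,70],"pics/8.png",30,13)
print(x0,y0,proj(c,[[559.4,-270.7,z] for z in(66,77,141)]).round(2))
s0=load("side0")
E
```

```text
up 23.92 [645.2 -40.8 189.4] [ 0.08 -0.04 -1.09] [ 0.01  0.02 -0.05] 0.171
over stand 26.31 [ 559.6 -270.4  185. ] [-0.28 -0.14 -0.86] [-0.02  0.   -0.01] 0.168
pre 27.16 [ 559.6 -270.8  163.3] [ 0.39 -0.69 -0.88] [-0.01  0.03  0.01] 0.173
243 213 [[273.07 243.96]
 [272.99 241.01]
 [272.51 223.17]]
```

View pics/8.png

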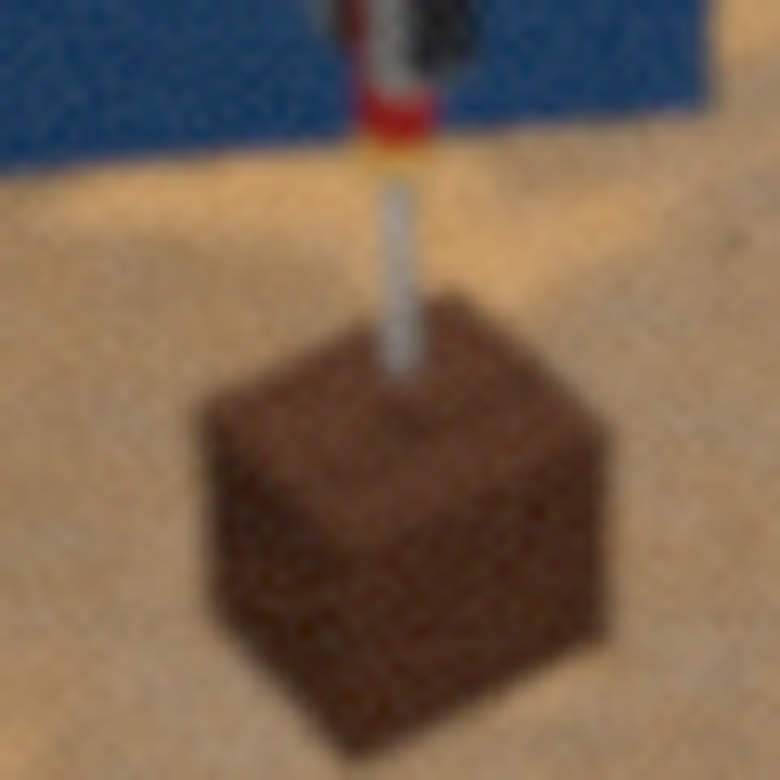

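The tip (400,380 in the crop) is right above the stand's hole (about 405,415), within 1 mm. I'll lower it with a guard.

```bash
python3 - <<'E'
from st import *
X,Y=559.7,-270.8
g=bot.line_to([X,Y,145],max_speed=15,guard=5); s=p("in %s"%g)
if not g:
    g=bot.line_to([X,Y,97],max_speed=30,guard=6); s=p("deep %s"%g)
    if not g:
        g=bot.line_to([X,Y,88.5],max_speed=8,guard=4); s=p("home %s"%g); bot.dwell(.1); p("..")
c=bot.camera("side");pickle.dump(c,open("side9.pkl","wb"));crop(c,[559.4,-270.7,70],"pics/9.png",30,13)
E
```

```text
in False 28.56 [ 559.8 -270.8  145.1] [ 0.15  0.3  -0.63] [-0.05  0.01  0.  ] 0.169
deep False 30.31 [ 559.8 -270.9   97.2] [-0.2   0.1  -0.64] [-0.04  0.03  0.05] 0.166
home True 30.98 [ 559.7 -270.8   92.2] [-0.41  0.74  4.3 ] [0.03 0.04 0.02] 0.168
.. 31.07 [ 559.7 -270.8   92.2] [-0.66  1.13  6.13] [0.02 0.07 0.01] 0.168
```

View pics/9.png

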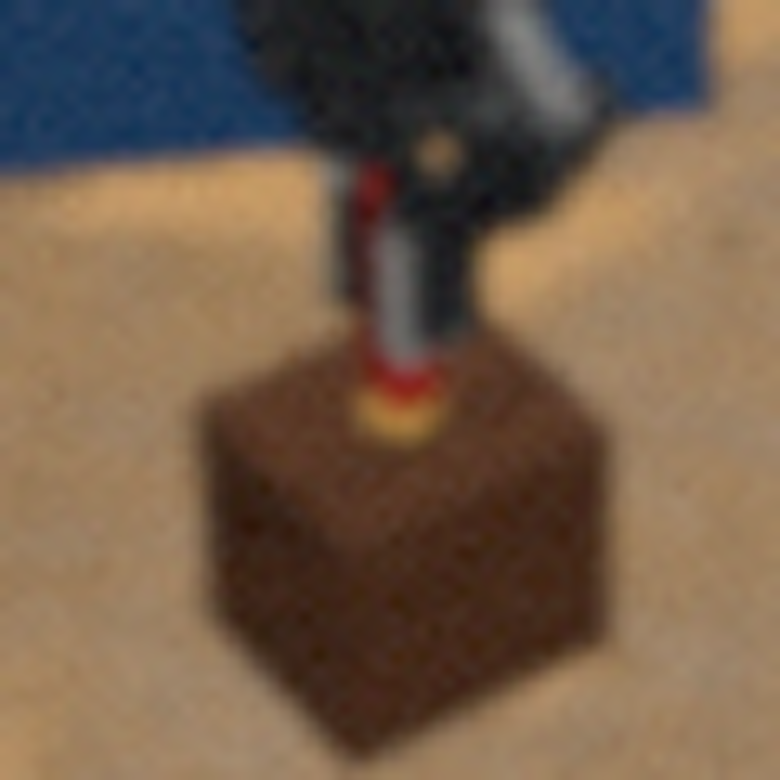

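The collar rests on the block at TCP z = 92.2, the same as at pick-up. I'll release, retreat and check.

```bash
python3 - <<'E'
from st import *
bot.move_gripper(0.7); p("open")
bot.line_to([559.7,-270.8,200],max_speed=90)
bot.reach([420,-150,280],list(ori(-1.2))); bot.dwell(.5); p("away")
o=snap(bot,"10")
for n in o: crop(o[n],[540,-150,70],f"pics/{n}10c.png",60,6)
cv2.imwrite("pics/10c.png",np.hstack([cv2.resize(cv2.imread(f"pics/{n}10c.png"),(400,400)) for n in o]))
E
```

```text
open 31.62 [ 559.  -270.3   91.1] [ 0.9  -0.38 -0.92] [-0.03 -0.05 -0.02] 0.696
away 34.31 [ 420.1 -150.2  279.7] [-0.25 -0.5  -0.09] [ 0.02 -0.    0.04] 0.704
```

View pics/10c.png

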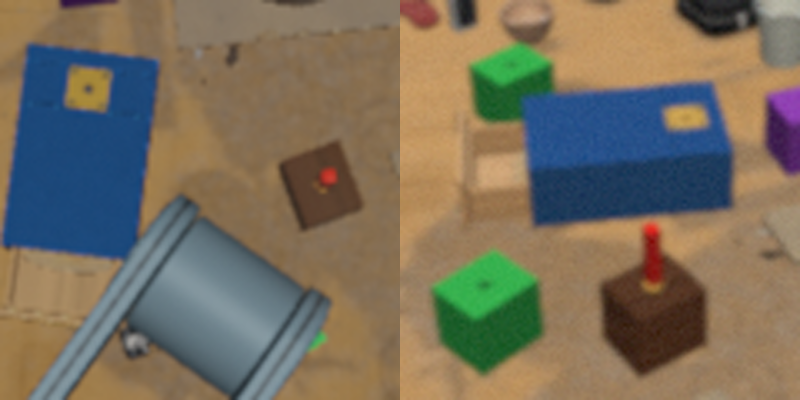

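View pics/side10.png

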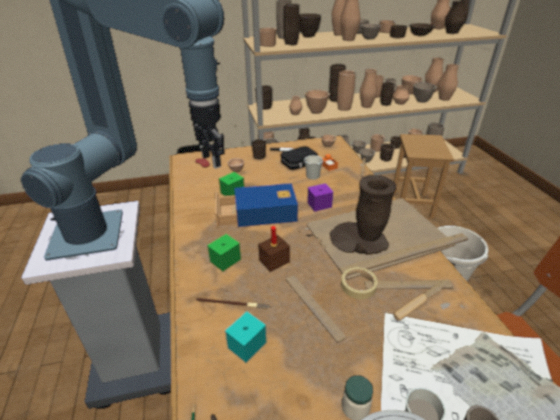

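Both views show the pin upright in the brown stand (273,240 in the side view), the tray out and the pot unmoved at (236,165). I'll compare the handle with the first image, then hand in.

```bash
python3 - <<'E'
from st import *
for t in("side0","side10"):
    H=cv2.cvtColor(load(t)["img"],cv2.COLOR_BGR2HSV); m=np.zeros((420,560),bool); m[222:275,250:295]=1
    r=m&((H[...,0]<8)|(H[...,0]>172))&(H[...,1]>180)&(H[...,2]>120); a=np.argwhere(r); print(t,r.sum(),a.mean(0),a.min(0),a.max(0))
a,b=load("side0")["img"].astype(float),load("side10")["img"].astype(float)
print("pot diff",abs(a-b)[157:172,226:246].mean(),"ref",abs(a-b)[300:320,195:240].mean())
E
```

```text
side0 64 [234.265625 273.359375] [226 271] [243 275]
side10 67 [234.56716418 273.31343284] [226 271] [243 275]
pot diff 5.0633333333333335 ref 5.188888888888889
```

```bash
python3 -c "
from bench import bot
print(bot.close_job(), bot.sense()['time_s'])"
```

```text
the job is handed in; nothing more can be done
the job is handed in; nothing more can be done
```

I took the release pin from the brown stand, pushed it through the brass-plate hole and pressed the catch. The pad sat about 40 mm below the case top. I held it down until the tray was fully out, then put the pin back in its stand and handed the job in at about 34 s of 64 s.

- **Force:** the highest force reading while pressing was about 8.3 N, well under the 20 N limit.
- **Tray:** its front edge measured about 60 mm ahead of the case, with no movement between the last two frames before I lifted the pin. It was still out after the arm had retreated.
- **Pin:** the collar landed at the same height as at pick-up (TCP z 92.2 mm). In the side view, the handle is within 0.3 px (about 1 mm) of where it started, and upright.
- **Clay pot:** it shows no change beyond image noise.
- **Robot:** it was clear of everything at the end.

**Disagreement:** the two cameras differed by about 4 mm in y. I used the mean, and it fitted both the hole and the stand with no contact on the rims. The force readings were noisy by about ±1 N, so I judged the tray's release from the pictures rather than from the force.

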